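# Bring the speed controller up to its third click

### The arm

A 6-joint arm with a two-finger parallel gripper is mounted at the origin on a cart in front of the work surface, level with it; the furniture and walls round the work are solid. World frame = base frame: x ahead of the robot, y to its left, z up, the work surface at z = 0. Lengths are in m, angles in rad, forces in N, time in s.
With the tool pointing down it reaches from about 0.35 to 0.975 m from the base axis. Payload 4.9 kg.
Tool frame: the origin (TCP) lies between the finger pads; the fingertips stand 25 mm ahead of it and the grasp point (between the pads) lies 6 mm ahead of it (ctrl.tip_reach is the distance from the TCP to the fingertips, in m); z points along the fingers, y is the direction in which the jaws open and shut (so a half turn about z gives the same grasp; the last joint's range is limited). The gripper opens to 85 mm and grips with 20 to 120 N. Pads are 22 mm wide; open, the fingers measure 114 mm over their backs; the gripper's body (76 mm by 85 mm) begins 54 mm behind the grasp point. The pads swing forward as they close: fully open they stand 13 mm farther back than shut.
Start: joints at [1.177, 0.053, 1.613, -0, 1.476, -0.119], TCP at [0.17, 0.602, 0.256] pointing down, gripper open.
Joint ranges: [-3.01, 3.01], [-1.01, 2.22], [0.06, 2.58], [-1.02, 4.17], [0.09, 2.62], [-3.14, 3.14]. Speed limits (rad/s): [2.57, 2.57, 3.14, 3.14, 3.14, 3.14].

### API

Orientations are given as a rotation vector (axis times angle).
In Python, from station import get_obs, get_image, camera_params, order, ctrl gives the robot as it stands.
- The arm moves only by the tool move_arm, never from a script. Its argument "deltas" is one flat list of numbers, 5 for each row, row after row: the opening, from -1 (shut) to 1 (fully open), so that 0 is half open, then the shift along the tool's x, y, z in m, then the turn about the tool's z in degrees. In form: [fingers, tx, ty, tz, turn, fingers, tx, ty, tz, turn, ...]. A call has 1 to 10 rows; each row is the pose to reach, as a shift and turn from the pose measured when the call began, along the tool's axes at that moment; what a row does not reach only later rows make up. A row lasts 1/10 s, in which the tool goes at most 50 mm and 8.59 degrees, less where a joint would pass 70% of its speed; a pose out of reach is approached as far as the arm can. A call with a gripper value outside its range is refused whole. The fingers move at their own pace and stop on an object; "force" is the grip in N (left out, the last holds). Time passes only in rows, so rows that repeat a pose let the fingers close. It gives the time, the measured TCP pose, the force and the opening at its end, in the units of the state.
- get_obs(): the state, without advancing time (a new reading comes with each control period).
- get_image(name): name is "scene" or "top"; returns the picture (480x640x3 uint8, red, green, blue); there is no depth.
- camera_params(name): a dict with "camera_matrix" (3x3 intrinsics, pixels), "extrinsics" (4x4, takes a point from camera to world coordinates). Camera axes: x right, y up, looking along -z (the intrinsics and any distortion apply to the point x, -y, -z); pixel columns grow to the right and rows downward; lengths in m; the calibration is good to about 2 mm. A picture is of the moment at which its call begins. camera_params takes no time and is no camera call.
- order.finish_job(): hands the job in, once; it reports no verdict.
The state is a dict: "t": time; "q": joint angles; "dq": joint speeds; "effort": joint torques, N m; "tool_pos": TCP position; "tool_rot": TCP orientation; "contact_force": force on the tool from outside, world axes, zero at the start; "wrist_torque": the same for the moment, N m; "opening": finger opening in m.
Only numpy, scipy, OpenCV 4.12 (cv2) and the standard library are available. Lean on these libraries where they do the work, as an engineer would, in place of code of your own. Each camera call takes 0.05 s, during which the arm holds its last target. There are 200 camera calls.

### The job

On the bench speed controller, push the lever with the fingertips all the way back to its off stop (the end with the shortest tick mark), then push it forward one click at a time, resting about a second in each click, and leave it standing in the third click from off. Push gently and only push: do not pinch or ram the lever, and leave the tape roll, the glass jar and the clothes peg where they are.

Things in the scene. Friction and masses are not known exactly. Their poses are not given: they have to be found in the camera images.
- controller: grey speed controller box, 90 (x) x 190 (y) x 45 mm high, fixed to the table; origin at the centre of its underside, z up. Flat dark top panel at z = 45 mm with a slot along box y at x = 0; marks and screws rise under 1.5 mm. Six tick marks on the slot's -x side, one per click, at y = +40, 24, 8, -8, -24, -40 mm; the shortest (+40) is off, they grow toward -y.
- speed_lever (a joint): lever position in m: 0 at the off stop (box y = +40 mm), growing toward box -y to 0.080, the far stop. Sprung clicks every 16 mm: 0.016 first, 0.032 second, 0.048 third. Leaving a click takes about 5 N, falling to nothing at the ridge 8 mm on; 1 to 4 mm past it the lever snaps ahead into the next click and stays. It starts between third and fifth click.
- lever_top (a point): centre of the top of the lever's black upright paddle, 80 mm above the table. The paddle is 30 mm across the slot (box x), 12 mm thick along it (box y), 28 mm high: its lower edge is 7 mm above the panel. It slides straight along the slot and cannot tilt. Axes as the box's.
- tape_roll: loose roll of masking tape lying flat, 104 mm across, 25 mm high, origin at the centre of its underside; bystander beyond the controller
- glass_jar: loose clear glass jar, 60 mm across, 91 mm high, origin at the centre of its underside; bystander to the right of the controller
- clothes_peg: loose purple clothes peg lying flat, 15 x 72 x 12 mm, long along its y, origin at the centre of its underside; bystander between controller and robot

How it is judged:
By the outcome, as a careful person would: the job done as asked, in the order asked, and still so for the second after the job is handed in, with the robot touching nothing.
It also fails if it takes over 72 s, if anything falls off the work surface, if the arm or the gripper's body presses on something with over 40 N, if the wrist force passes 120 N, or if a joint passes its speed limit or range.

## Working session

There is one attempt and no reset: what is moved stays moved. The work goes in short steps, Python scripts to look and compute and a tool call to move; the robot and the scene stay as the last step left them, time stands still between calls to the robot, and variables do not carry over. Pictures are saved under pics/ and viewed, about 8 in all and at most 12, crops included, and the job is handed in when it is done.

Besides the shell and the picture viewer there is one more tool, called by a JSON object that holds its "name" and its "arguments". move_arm: Moves the arm, as the interface text tells. Its arguments: {"type":"object","properties":{"deltas":{"type":"array"},"force":{"type":"number"}},"required":["deltas"]}

```bash
mkdir -p pics
python3 - <<'E'
from station import *
import cv2
for n in ("scene","top"):
    cv2.imwrite(f"pics/{n}0.png",get_image(n)[:,:,::-1]); p=camera_params(n); print(n,p)
o=get_obs(); print(o, ctrl.tip_reach)
E
```

```text
scene {'camera_matrix': array([[492.66175822,   0.        , 322.90520569],
       [  0.        , 492.66175822, 237.16120833],
       [  0.        ,   0.        ,   1.        ]]), 'extrinsics': array([[ 4.76974192e-01,  3.72708747e-01, -7.95979780e-01,
        -1.44231348e-01],
       [-8.78916940e-01,  2.03082881e-01, -4.31581229e-01,
        -5.18502487e-01],
       [ 7.95767701e-04,  9.05453220e-01,  4.24445325e-01,
         4.71686732e-01],
       [ 0.00000000e+00,  0.00000000e+00,  0.00000000e+00,
         1.00000000e+00]])}
top {'camera_matrix': array([[462.44674277,   0.        , 319.96344363],
       [  0.        , 462.44674277, 241.29544846],
       [  0.        ,   0.        ,   1.        ]]), 'extrinsics': array([[ 0.02403651,  0.99140833, -0.12857589,  0.46941671],
       [-0.99937885,  0.02714446,  0.02247441, -0.1344537 ],
       [ 0.02577144,  0.12795582,  0.99144498,  0.96607549],
       [ 0.        ,  0.        ,  0.        ,  1.        ]])}
{'t': 0.1, 'q': array([ 1.17698799e+00,  5.33157864e-02,  1.61417264e+00, -2.39631035e-05,
        1.47605379e+00, -1.19006915e-01]), 'dq': array([ 0.00097682,  0.00071135, -0.00252838,  0.00032927, -0.00067196,
        0.00121144]), 'effort': array([ 5.65121936e-04, -3.94904029e+01, -3.71362746e+01, -8.70994472e-05,
        3.89640976e-03, -2.23730513e-05]), 'tool_pos': array([0.16939923, 0.60104662, 0.25516095]), 'tool_rot': array([-4.30231829e-01, -3.11151648e+00,  2.97129735e-03]), 'contact_force': array([-0.13563744, -0.92872253,  0.83081006]), 'wrist_torque': array([-0.029775  ,  0.03551412,  0.02025632]), 'opening': 0.0851788148309331} 0.025
```

View pics/top0.png

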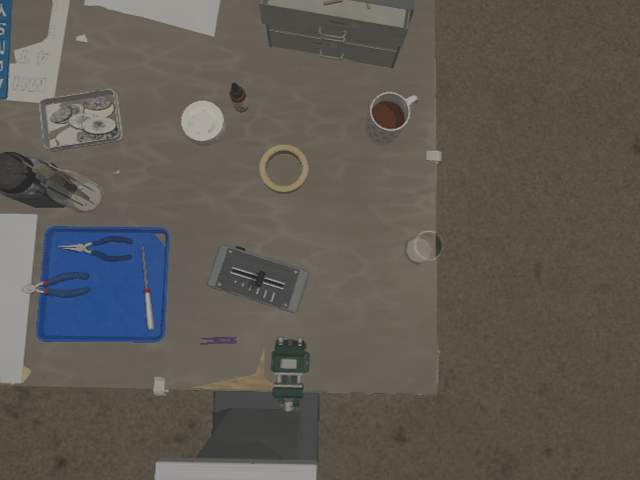

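View pics/scene0.png

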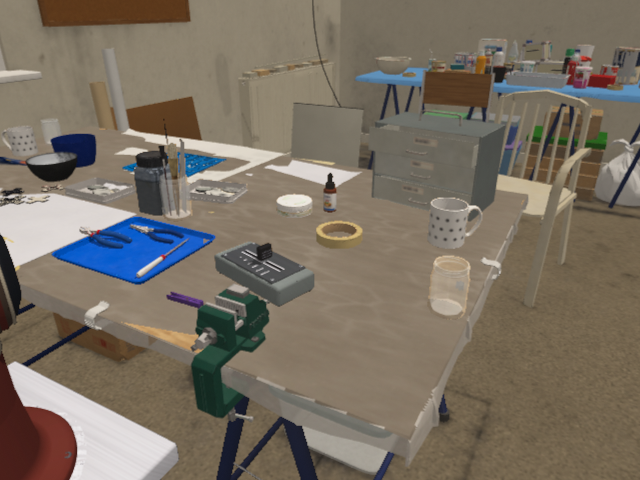

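The top view shows the controller at about (258,278) with the lever near (260,279). The tape roll is at (284,168), the jar at (424,247), the peg at (218,340) and a green vise at (290,370). I'll enlarge the controller.

Run:
```python
import cv2
a=cv2.imread("pics/top0.png")[236:320,200:316]
b=cv2.imread("pics/scene0.png")[230:310,205:325]
cv2.imwrite("pics/c0.png",cv2.resize(a,None,fx=6.8,fy=6.8,interpolation=cv2.INTER_CUBIC))
cv2.imwrite("pics/c1.png",cv2.resize(b,None,fx=6.6,fy=6.6,interpolation=cv2.INTER_CUBIC))
```

```text
(no output)
```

View pics/c0.png

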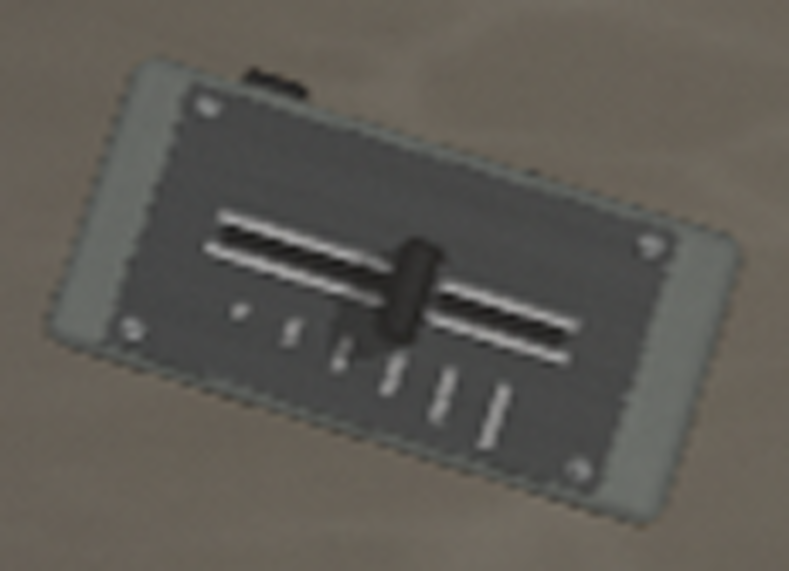

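View pics/c1.png

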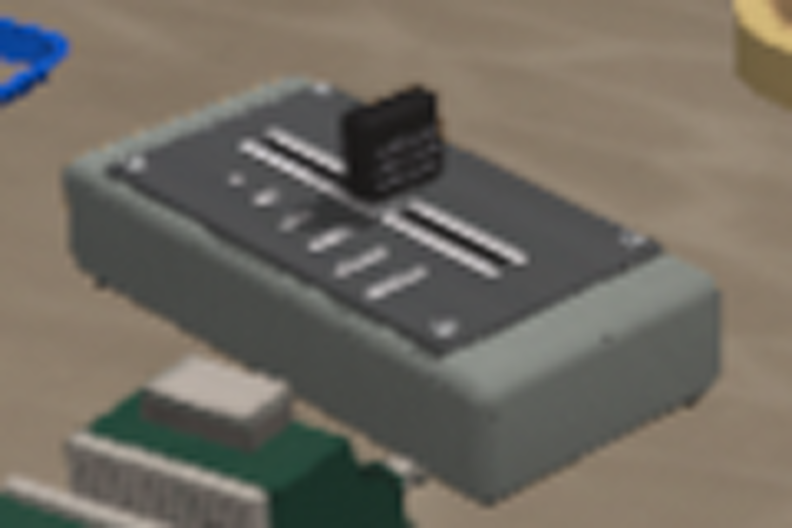

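The c0 crop shows the screws at (208,104), (652,246), (580,470) and (132,330). Ticks run from (239,311), the shortest and so the off end, to (494,416). The paddle is centred at about (411,290). The c1 crop puts the centre of the paddle's top face near (390,108). Now I'll fit the poses.

```bash
cat > h.py <<'E'
import numpy as np
from station import *
from scipy.spatial.transform import Rotation as R
P={n:camera_params(n) for n in("top","scene")}
def ray(n,u,v,z):
    K=P[n]["camera_matrix"];E=P[n]["extrinsics"]
    d=E[:3,:3]@np.array([(u-K[0,2])/K[0,0],-(v-K[1,2])/K[1,1],-1]);c=E[:3,3]
    return (c+d*(z-c[2])/d[2])
def proj(n,p):
    K=P[n]["camera_matrix"];E=P[n]["extrinsics"]
    q=(np.asarray(p)-E[:3,3])@E[:3,:3]
    return np.stack([K[0,0]*q[...,0]/-q[...,2]+K[0,2],K[1,1]*-q[...,1]/-q[...,2]+K[1,2]],-1)
E
python3 - <<'E'
from h import *
from scipy.optimize import least_squares
cr=lambda p,s,o:(np.array(p,float)+.5)/s-.5+o
top=lambda p:cr(p,6.8,np.array([200,236])); sc=lambda p:cr(p,6.6,np.array([205,230]))
ty=[40,24,8,-8,-24,-40]
W=lambda n,ps,z:np.array([ray(n,u,v,z)[:2] for u,v in ps])
def fit(n,tk,s4):
    T=W(n,tk,.0455);S=W(n,s4,.046)
    def f(a):
        x,y,t=a[:3];c,s=np.cos(t),np.sin(t);M=np.array([[c,s],[-s,c]])
        b=(T-[x,y])@M.T;q=(S-[x,y])@M.T
        sg=np.array([[1,1],[1,-1],[-1,-1],[-1,1]])*[a[3],a[4]]
        return np.r_[b[:,1]-np.array(ty)/1e3,(q-sg).ravel()]
    r=least_squares(f,[.42,0,-.3,.035,.06]);print(n,r.x.round(4),np.rad2deg(r.x[2]).round(2),"rms",np.sqrt((r.fun**2).mean()).round(4));return r.x
a=fit("top",top([(239,311),(291,333),(341,354),(393,373),(444,396),(494,416)]),top([(208,104),(652,246),(580,470),(132,330)]))
b=fit("scene",sc([(236,180),(265,197),(292,222),(324,239),(361,262),(396,283)]),sc([(322,90),(632,238),(444,328),(135,162)]))
for n,l in(("top",top([(413,288)])),("scene",sc([(390,108)]))):
    for k in(a,b):
        c,s=np.cos(k[2]),np.sin(k[2]);w=W(n,l,.08)[0];print(n,w,np.array([[c,s],[-s,c]])@(w-k[:2]))
for nm,u,v,z in(("vise",290,350,.08),("peg",218,340,.01),("tape",284,168,.02)):print(nm,ray("top",u,v,z).round(3))
o=get_obs();print(R.from_rotvec(o["tool_rot"]).as_matrix().round(3))
E
```

```text
top [ 0.5126 -0.033  -0.2798  0.0342  0.0682] -16.03 rms 0.0002
scene [ 0.5129 -0.0335 -0.2727  0.0339  0.0677] -15.63 rms 0.0006
top [ 0.51081002 -0.04249318] [ 0.00088788 -0.00960509]
top [ 0.51081002 -0.04249318] [ 0.00039233 -0.00925205]
scene [ 0.50638406 -0.04417985] [-0.00290006 -0.0124486 ]
scene [ 0.50638406 -0.04417985] [-0.0034157  -0.01206858]
vise [ 0.378 -0.103  0.08 ]
peg [0.387 0.045 0.01 ]
tape [ 0.745 -0.077  0.02 ]
[[-0.962  0.271 -0.001]
 [ 0.271  0.962 -0.002]
 [ 0.    -0.002 -1.   ]]
```

{"name": "move_arm", "arguments": {"deltas": [-1,-0.015,-0.017,0,4,-1,-0.04,-0.045,0,11,-1,-0.07,-0.078,0,19,-1,-0.1,-0.111,0,27,-1,-0.13,-0.145,0,35,-1,-0.16,-0.178,0,43,-1,-0.19,-0.212,0,51,-1,-0.22,-0.245,0,59,-1,-0.25,-0.278,0,67,-1,-0.275,-0.306,0,75], "force": 30}}

```text
t: 1.1
tool_pos: [0.3514, 0.2299, 0.2553]
tool_rot: [2.242, 2.199, -0.003]
contact_force: [0.8, -0.3, 0.5]
opening: 0.0003
```

```bash
cat > g.py <<'E'
from h import *
import sys
C=np.array([.5127,-.0332]);t=np.deg2rad(-15.9);bx=np.array([np.cos(t),np.sin(t)]);by=np.array([-bx[1],bx[0]])
def st(gx=None,gy=None,gz=None):
    o=get_obs();M=R.from_rotvec(o["tool_rot"]).as_matrix();p=o["tool_pos"]
    d=p[:2]-C;f=o["contact_force"]
    print("t",round(o["t"],2),"box mm",(1e3*np.array([d@bx,d@by,p[2]])).round(2),"F box",np.round([f[:2]@bx,f[:2]@by,f[2]],2),"open",round(o["opening"],4),"yaw err",np.rad2deg(np.arctan2(M[1,0],M[0,0])-np.arctan2(by[1],by[0])).round(2),"tilt",M[:2,2].round(4),"q",o["q"].round(2))
    if gx is not None:
        w=np.r_[C+bx*gx+by*gy,gz];print("shift mm",(1e3*M.T@(w-p)).round(1))
a=[float(x)/1e3 for x in sys.argv[1:]];st(*a)
E
python3 g.py 0 -40 150
```

```text
t 1.1 box mm [-227.26  208.87  255.31] F box [ 0.84 -0.06  0.55] open 0.0003 yaw err 14.79 tilt [-0.0007 -0.002 ] q [ 0.4  -0.47  2.06 -0.    1.55  0.42]
shift mm [-298.4  156.3  105.8]
```

{"name": "move_arm", "arguments": {"deltas": [-1,-0.03,0.016,0,4,-1,-0.07,0.037,0,10,-1,-0.11,0.058,0,14.8,-1,-0.15,0.079,0,14.8,-1,-0.19,0.1,0.01,14.8,-1,-0.23,0.12,0.03,14.8,-1,-0.265,0.139,0.06,14.8,-1,-0.29,0.152,0.085,14.8,-1,-0.298,0.156,0.105,14.8,-1,-0.298,0.156,0.106,14.8]}}

```text
t: 2.1
tool_pos: [0.4993, -0.0718, 0.1459]
tool_rot: [-2.506, -1.887, 0.01]
contact_force: [-0.1, 0.4, 0.0]
opening: -0.0001
```

```bash
python3 g.py 0 -40 85
python3 - <<'E'
from h import *; import cv2
a=get_image("scene")[190:310,180:340,::-1]
cv2.imwrite("pics/s1.png",cv2.resize(a,None,fx=5,fy=5,interpolation=cv2.INTER_CUBIC))
E
```

```text
t 2.1 box mm [ -2.26 -40.79 145.87] F box [-0.16  0.37  0.03] open -0.0001 yaw err -0.14 tilt [-0.0079  0.0001] q [-0.29 -0.14  1.99 -0.    1.3  -0.01]
shift mm [ 0.9  2.7 60.8]
```

View pics/s1.png

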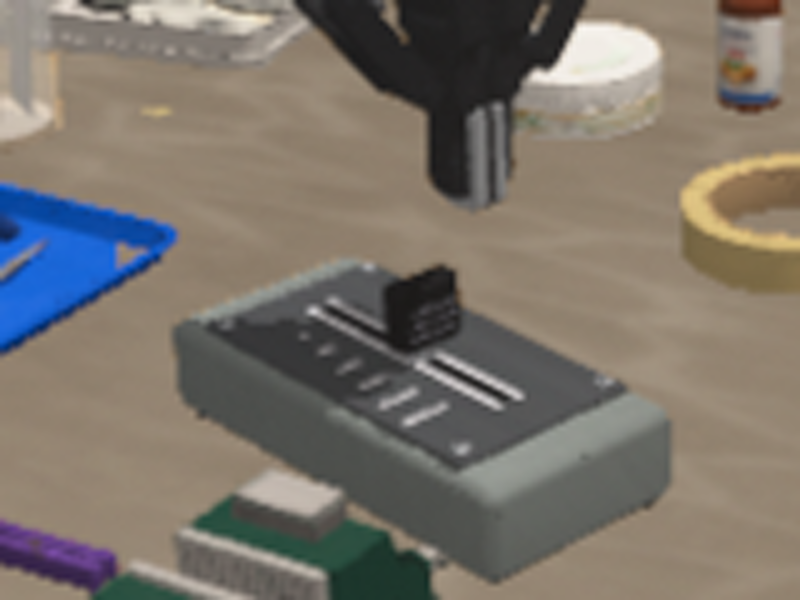

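The shut fingertips hang at (475,200), above the -y side of the paddle at (425,305), and everything below is clear. I'll lower to paddle height and watch the force.

{"name": "move_arm", "arguments": {"deltas": [-1,0,0.001,0.01,0,-1,0.001,0.002,0.025,0,-1,0.001,0.0027,0.04,0,-1,0.001,0.0027,0.053,0,-1,0.001,0.0027,0.06,0,-1,0.001,0.0027,0.061,0]}}

```text
t: 2.75
tool_pos: [0.5016, -0.0706, 0.085]
tool_rot: [-2.504, -1.888, 0.01]
contact_force: [0.8, -0.6, -0.4]
opening: -0.0003
```

```bash
python3 g.py 0 -25 85
```

```text
t 2.75 box mm [ -0.39 -38.98  85.01] F box [ 0.97 -0.3  -0.45] open -0.0003 yaw err -0.07 tilt [-0.008   0.0004] q [-0.29 -0.05  2.02 -0.    1.18 -0.01]
shift mm [14.   0.4 -0. ]
```

{"name": "move_arm", "arguments": {"deltas": [-1,0.002,0,0,0,-1,0.004,0,0,0,-1,0.006,0,0,0,-1,0.008,0,0,0,-1,0.01,0,0,0,-1,0.012,0,0,0,-1,0.014,0,0,0,-1,0.016,0,0,0,-1,0.018,0,0,0,-1,0.02,0,0,0]}}

```text
t: 3.75
tool_pos: [0.5069, -0.0525, 0.0851]
tool_rot: [-2.505, -1.89, 0.014]
contact_force: [-1.8, -4.9, 2.0]
opening: -0.0001
```

```bash
python3 g.py 0 10 85
```

```text
t 3.75 box mm [ -0.34 -20.12  85.06] F box [-0.4  -5.17  1.96] open -0.0001 yaw err -0.04 tilt [-0.0091 -0.0026] q [-0.25 -0.04  2.01 -0.01  1.18  0.03]
shift mm [30.1  0.3 -0.1]
```

{"name": "move_arm", "arguments": {"deltas": [-1,0.003,0,0,0,-1,0.006,0,0,0,-1,0.009,0,0,0,-1,0.012,0,0,0,-1,0.015,0,0,0,-1,0.018,0,0,0,-1,0.021,0,0,0,-1,0.024,0,0,0,-1,0.027,0,0,0,-1,0.03,0,0,0]}}

```text
t: 4.75
tool_pos: [0.515, -0.0237, 0.0849]
tool_rot: [-2.505, -1.891, 0.016]
contact_force: [-2.8, -7.7, 0.7]
opening: -0.0
```

```bash
python3 g.py 0 23 85
```

```text
t 4.75 box mm [-0.35  9.73 84.9 ] F box [-0.57 -8.17  0.7 ] open -0.0 yaw err 0.01 tilt [-0.0097 -0.0042] q [-0.19 -0.03  2.   -0.01  1.18  0.09]
shift mm [13.3  0.3 -0.2]
```

{"name": "move_arm", "arguments": {"deltas": [-1,0.002,0,0,0,-1,0.004,0,0,0,-1,0.006,0,0,0,-1,0.008,0,0,0,-1,0.01,0,0,0,-1,0.011,0,0,0,-1,0.012,0,0,0,-1,0.012,0,0,0]}}

```text
t: 5.55
tool_pos: [0.5184, -0.0119, 0.0848]
tool_rot: [-2.505, -1.892, 0.016]
contact_force: [-0.4, 0.6, -0.7]
opening: 0.0002
```

```bash
python3 g.py 0 23 85
```

```text
t 5.55 box mm [-0.37 22.02 84.83] F box [-0.54  0.47 -0.65] open 0.0002 yaw err 0.02 tilt [-0.0095 -0.0039] q [-0.16 -0.02  1.99 -0.01  1.18  0.12]
shift mm [ 1.   0.4 -0.2]
```

{"name": "move_arm", "arguments": {"deltas": [-1,0.0005,0,0,0,-1,0.001,0,0,0,-1,0.0015,0,0,0,-1,0.0015,0,0,0]}}

```text
t: 5.95
tool_pos: [0.5188, -0.0104, 0.0848]
tool_rot: [-2.505, -1.892, 0.016]
contact_force: [0.6, 0.0, -0.0]
opening: 0.0001
```

```bash
python3 g.py 0 23 85
python3 - <<'E'
from h import *; import cv2
a=get_image("top")[228:322,200:325,::-1]
cv2.imwrite("pics/t1.png",cv2.resize(a,None,fx=6.3,fy=6.3,interpolation=cv2.INTER_CUBIC))
E
```

```text
t 5.95 box mm [-0.4  23.57 84.78] F box [ 0.6   0.21 -0.02] open 0.0001 yaw err 0.02 tilt [-0.0096 -0.0038] q [-0.16 -0.02  1.99 -0.01  1.18  0.12]
shift mm [-0.6  0.4 -0.2]
```

View pics/t1.png

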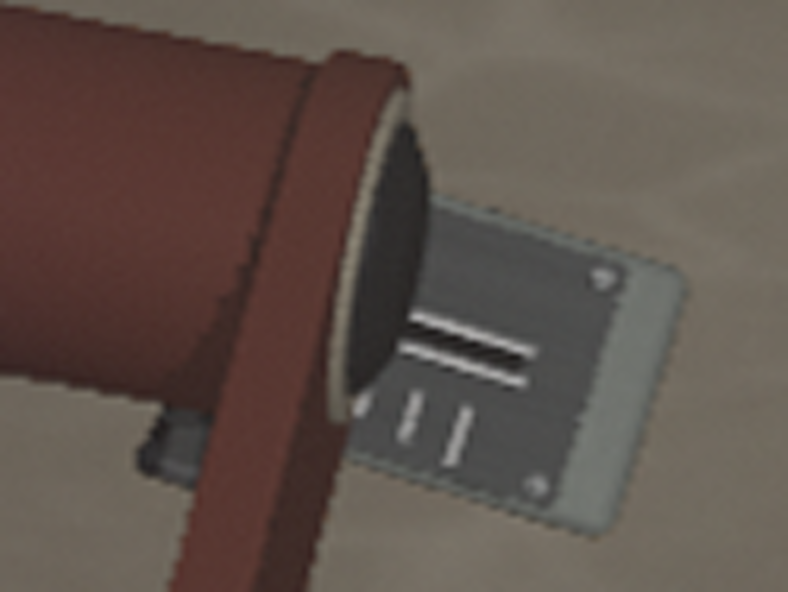

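The arm hides the lever from above. The force is still about zero, so I'll feel for the stop instead.

{"name": "move_arm", "arguments": {"deltas": [-1,0.0005,0,0,0,-1,0.001,0,0,0,-1,0.001,0,0,0]}}

```text
t: 6.3
tool_pos: [0.5191, -0.0095, 0.0848]
tool_rot: [-2.505, -1.892, 0.016]
contact_force: [0.1, -0.6, -0.7]
opening: -0.0002
```

```bash
python3 g.py
```

```text
t 6.3 box mm [-0.34 24.57 84.81] F box [ 0.3  -0.51 -0.69] open -0.0002 yaw err 0.02 tilt [-0.0095 -0.0039] q [-0.16 -0.02  1.99 -0.01  1.18  0.12]
```

{"name": "move_arm", "arguments": {"deltas": [-1,0.0005,0,0,0,-1,0.001,0,0,0,-1,0.001,0,0,0]}}

```text
t: 6.6
tool_pos: [0.5192, -0.009, 0.0848]
tool_rot: [-2.505, -1.892, 0.017]
contact_force: [-2.2, -3.1, 1.9]
opening: 0.0
```

```bash
python3 g.py
python3 - <<'E'
from h import *; import cv2
a=get_image("scene")[190:310,180:340,::-1]
cv2.imwrite("pics/s2.png",cv2.resize(a,None,fx=5,fy=5,interpolation=cv2.INTER_CUBIC))
E
```

```text
t 6.6 box mm [-0.36 25.03 84.8 ] F box [-1.23 -3.55  1.95] open 0.0 yaw err 0.03 tilt [-0.01   -0.0052] q [-0.16 -0.02  1.99 -0.01  1.18  0.12]
```

View pics/s2.png

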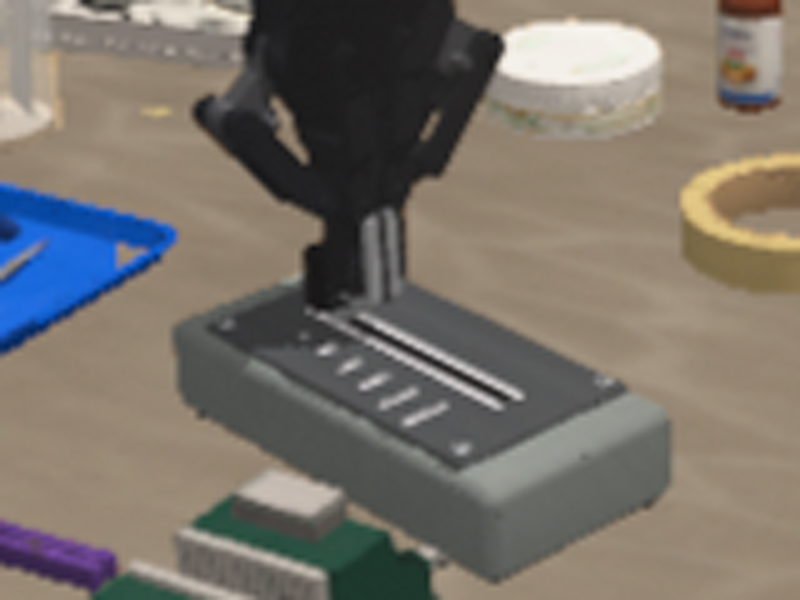

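The paddle stands at the short-tick end at (320,275), with the finger behind it. A small extra push will confirm this is the hard stop.

{"name": "move_arm", "arguments": {"deltas": [-1,0.0008,0,0,0,-1,0.0013,0,0,0,-1,0.0013,0,0,0]}}

```text
t: 6.95
tool_pos: [0.5193, -0.0089, 0.0848]
tool_rot: [-2.506, -1.893, 0.021]
contact_force: [-1.8, -7.9, 1.8]
opening: -0.0001
```

```bash
python3 g.py
```

```text
t 6.95 box mm [-0.34 25.17 84.84] F box [ 0.46 -8.03  1.8 ] open -0.0001 yaw err 0.04 tilt [-0.0111 -0.0077] q [-0.16 -0.02  1.99 -0.01  1.18  0.12]
```

{"name": "move_arm", "arguments": {"deltas": [-1,-0.003,0,0,0,-1,-0.007,0,0,0,-1,-0.007,0,-0.012,0,-1,-0.007,0,-0.026,0,-1,-0.007,0,-0.038,0,-1,-0.007,0,-0.04,0,-1,0.01,0,-0.04,0,-1,0.03,0,-0.04,0,-1,0.047,0,-0.04,0,-1,0.048,0,-0.04,0]}}

```text
t: 7.95
tool_pos: [0.5332, 0.0389, 0.1247]
tool_rot: [-2.504, -1.896, 0.02]
contact_force: [-0.2, -0.1, -0.0]
opening: 0.0001
```

```bash
python3 g.py 0 72 85;python3 - <<'E'
from h import *; import cv2
a=get_image("scene")[190:310,180:340,::-1]
cv2.imwrite("pics/s3.png",cv2.resize(a,None,fx=5,fy=5,interpolation=cv2.INTER_CUBIC))
E
```

```text
t 7.95 box mm [-9.0000e-02  7.4980e+01  1.2465e+02] F box [-0.12 -0.16 -0.01] open 0.0001 yaw err 0.16 tilt [-0.0106 -0.0074] q [-0.06 -0.04  1.93 -0.01  1.26  0.21]
shift mm [-2.6  0.4 39.7]
```

View pics/s3.png

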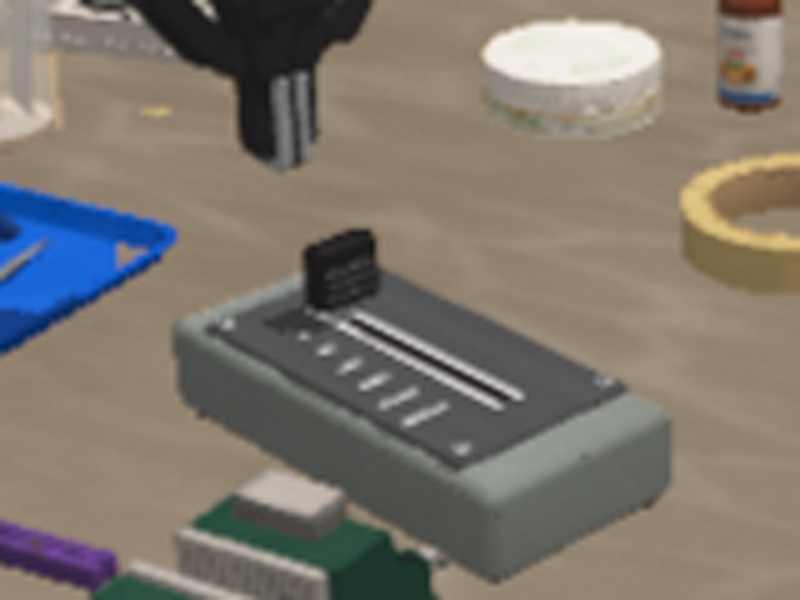

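The paddle now stands at the short tick: its top is centred near (340,243), against (420,277) before, and it stayed there on release. I'll check that shift numerically and lower on the +y side.

{"name": "move_arm", "arguments": {"deltas": [-1,-0.001,0,0.01,0,-1,-0.002,0,0.022,0,-1,-0.0025,0,0.033,0,-1,-0.0025,0,0.039,0,-1,-0.0025,0,0.0397,0]}}

```text
t: 8.5
tool_pos: [0.5306, 0.0353, 0.083]
tool_rot: [-2.504, -1.894, 0.025]
contact_force: [-0.1, -0.1, -0.7]
opening: 0.0001
```

```bash
python3 g.py
python3 - <<'E'
from g import *
for y in(-.008,.040,.032,.024): print(y,((proj("scene",np.r_[C+by*y,.08])-[180,190])*5).round(0))
E
```

```text
t 8.5 box mm [-1.54 70.79 82.95] F box [-0.1  -0.09 -0.68] open 0.0001 yaw err 0.11 tilt [-0.0141 -0.0076] q [-0.07  0.02  1.96 -0.01  1.18  0.21]
t 8.5 box mm [-1.54 70.79 82.95] F box [-0.1  -0.09 -0.68] open 0.0001 yaw err 0.11 tilt [-0.0141 -0.0076] q [-0.07  0.02  1.96 -0.01  1.18  0.21]
-0.008 [417. 273.]
0.04 [336. 234.]
0.032 [349. 240.]
0.024 [362. 247.]
```

{"name": "move_arm", "arguments": {"deltas": [-1,-0.002,0,-0.002,0,-1,-0.004,-0.001,-0.002,0,-1,-0.006,-0.001,-0.002,0,-1,-0.008,-0.001,-0.002,0,-1,-0.009,-0.001,-0.002,0,-1,-0.01,-0.001,-0.002,0,-1,-0.01,-0.001,-0.002,0]}}

```text
t: 9.2
tool_pos: [0.527, 0.0258, 0.0851]
tool_rot: [-2.504, -1.893, 0.025]
contact_force: [-0.1, 0.5, -0.3]
opening: 0.0001
```

```bash
python3 g.py
```

```text
t 9.2 box mm [-2.46 60.69 85.14] F box [-0.18  0.42 -0.32] open 0.0001 yaw err 0.1 tilt [-0.014  -0.0077] q [-0.09  0.    1.97 -0.01  1.19  0.19]
```

{"name": "move_arm", "arguments": {"deltas": [-1,-0.0008,0.001,0,0,-1,-0.0016,0.002,0,0,-1,-0.0024,0.002,0,0,-1,-0.003,0.002,0,0,-1,-0.003,0.002,0,0]}}

```text
t: 9.7
tool_pos: [0.5284, 0.0231, 0.0852]
tool_rot: [-2.503, -1.893, 0.022]
contact_force: [1.9, 4.0, -0.8]
opening: -0.0004
```

```bash
python3 g.py
```

```text
t 9.7 box mm [-0.31 58.47 85.22] F box [ 0.76  4.42 -0.77] open -0.0004 yaw err 0.09 tilt [-0.0129 -0.0059] q [-0.09  0.    1.96 -0.01  1.18  0.19]
```

{"name": "move_arm", "arguments": {"deltas": [-1,-0.001,0,0,0,-1,-0.002,0,0,0,-1,-0.003,0,0,0,-1,-0.004,0,0,0,-1,-0.005,0,0,0,-1,-0.006,0,0,0,-1,-0.007,0,0,0,-1,-0.008,0,0,0,-1,-0.0085,0,0,0,-1,-0.009,0,0,0]}}

```text
t: 10.7
tool_pos: [0.5258, 0.0141, 0.0853]
tool_rot: [-2.504, -1.893, 0.023]
contact_force: [-0.3, 0.9, 0.6]
opening: 0.0002
```

```bash
python3 g.py
```

```text
t 10.7 box mm [-0.35 49.09 85.3 ] F box [-0.49  0.75  0.62] open 0.0002 yaw err 0.08 tilt [-0.0133 -0.0065] q [-0.11 -0.    1.97 -0.01  1.19  0.17]
```

{"name": "move_arm", "arguments": {"deltas": [-1,-0.0008,0,0,0,-1,-0.0016,0,0,0,-1,-0.0024,0,0,0,-1,-0.003,0,0,0,-1,-0.0034,0,0,0,-1,-0.0034,0,0,0]}}

```text
t: 11.3
tool_pos: [0.5249, 0.0108, 0.0853]
tool_rot: [-2.504, -1.893, 0.023]
contact_force: [0.3, 0.0, -0.2]
opening: 0.0001
```

```bash
python3 g.py
python3 - <<'E'
from h import *; import cv2
a=get_image("scene")[190:310,180:340,::-1]
cv2.imwrite("pics/s4.png",cv2.resize(a,None,fx=5,fy=5,interpolation=cv2.INTER_CUBIC))
E
```

```text
t 11.3 box mm [-0.36 45.63 85.32] F box [ 0.3   0.09 -0.16] open 0.0001 yaw err 0.08 tilt [-0.0134 -0.0065] q [-0.12 -0.    1.97 -0.01  1.19  0.16]
```

View pics/s4.png

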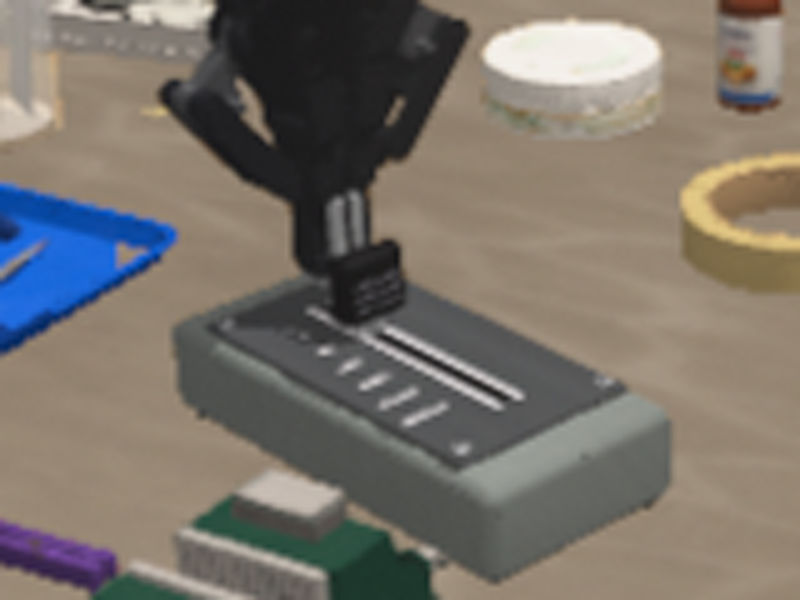

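The paddle's left corner moved from (305,250) to (331,263), which is one 16 mm click, and the force is zero, so it is in click one. I'll rest, then push on.

{"name": "move_arm", "arguments": {"deltas": [-1,0,0,0,0,-1,0,0,0,0,-1,0,0,0,0,-1,0,0,0,0,-1,0,0,0,0,-1,0,0,0,0,-1,0,0,0,0]}}

```text
t: 12.05
tool_pos: [0.5249, 0.0108, 0.0853]
tool_rot: [-2.504, -1.893, 0.023]
contact_force: [-0.6, 0.8, -0.8]
opening: -0.0
```

{"name": "move_arm", "arguments": {"deltas": [-1,-0.001,0,0,0,-1,-0.002,0,0,0,-1,-0.003,0,0,0,-1,-0.004,0,0,0,-1,-0.005,0,0,0,-1,-0.006,0,0,0,-1,-0.007,0,0,0,-1,-0.008,0,0,0,-1,-0.009,0,0,0,-1,-0.01,0,0,0]}}

```text
t: 13.05
tool_pos: [0.5221, 0.001, 0.0854]
tool_rot: [-2.504, -1.893, 0.024]
contact_force: [1.0, 1.8, -0.2]
opening: 0.0002
```

```bash
python3 g.py 0 29.7 85
```

```text
t 13.05 box mm [-0.35 35.43 85.38] F box [ 0.47  2.02 -0.2 ] open 0.0002 yaw err 0.09 tilt [-0.0136 -0.0069] q [-0.14 -0.01  1.98 -0.01  1.19  0.14]
shift mm [-5.7  0.3  0.4]
```

Now the rest of the push to click two (lever about 29 mm), then the rest there.

{"name": "move_arm", "arguments": {"deltas": [-1,-0.0008,0,0,0,-1,-0.0016,0,0,0,-1,-0.0024,0,0,0,-1,-0.0032,0,0,0,-1,-0.004,0,0,0,-1,-0.0048,0,0,0,-1,-0.0054,0,0,0,-1,-0.0057,0,0,0,-1,-0.0057,0,0,0]}}

```text
t: 13.95
tool_pos: [0.5205, -0.0046, 0.0855]
tool_rot: [-2.504, -1.893, 0.024]
contact_force: [0.1, 0.0, -0.2]
opening: -0.0001
```

```bash
python3 g.py 0 13.7 85
python3 - <<'E'
from h import *; import cv2
a=get_image("scene")[190:310,180:340,::-1]
cv2.imwrite("pics/s5.png",cv2.resize(a,None,fx=5,fy=5,interpolation=cv2.INTER_CUBIC))
E
```

```text
t 13.95 box mm [-0.34 29.66 85.46] F box [ 0.05  0.06 -0.15] open -0.0001 yaw err 0.08 tilt [-0.0135 -0.007 ] q [-0.15 -0.02  1.98 -0.01  1.19  0.13]
shift mm [-16.    0.3   0.6]
```

View pics/s5.png

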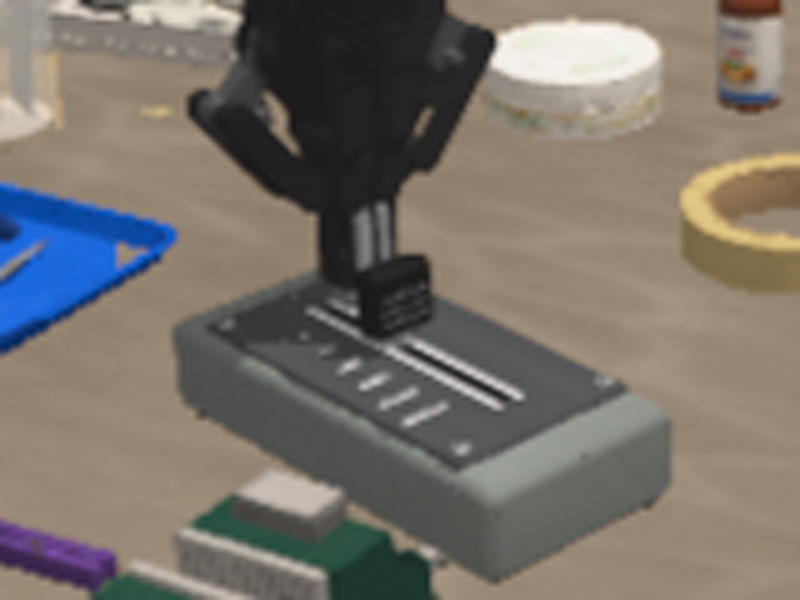

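The paddle's left corner is at (358,276), another click on, so it is in click two with zero force. I'll rest, then push to click three.

{"name": "move_arm", "arguments": {"deltas": [-1,0,0,0,0,-1,0,0,0,0,-1,0,0,0,0,-1,0,0,0,0,-1,0,0,0,0,-1,0,0,0,0,-1,0,0,0,0]}}

```text
t: 14.7
tool_pos: [0.5205, -0.0045, 0.0855]
tool_rot: [-2.504, -1.893, 0.023]
contact_force: [0.1, 0.3, 0.3]
opening: -0.0003
```

{"name": "move_arm", "arguments": {"deltas": [-1,-0.001,0,0,0,-1,-0.002,0,0,0,-1,-0.003,0,0,0,-1,-0.004,0,0,0,-1,-0.005,0,0,0,-1,-0.006,0,0,0,-1,-0.007,0,0,0,-1,-0.008,0,0,0,-1,-0.009,0,0,0,-1,-0.01,0,0,0]}}

```text
t: 15.7
tool_pos: [0.5177, -0.0144, 0.0855]
tool_rot: [-2.504, -1.893, 0.024]
contact_force: [0.8, 1.0, -0.7]
opening: 0.0002
```

```bash
python3 g.py 0 13.7 85
```

```text
t 15.7 box mm [-0.33 19.45 85.5 ] F box [ 0.48  1.15 -0.74] open 0.0002 yaw err 0.09 tilt [-0.0137 -0.0074] q [-0.17 -0.02  1.99 -0.01  1.19  0.11]
shift mm [-5.7  0.3  0.6]
```

{"name": "move_arm", "arguments": {"deltas": [-1,-0.0008,0,0,0,-1,-0.0016,0,0,0,-1,-0.0024,0,0,0,-1,-0.0032,0,0,0,-1,-0.004,0,0,0,-1,-0.0048,0,0,0,-1,-0.0054,0,0,0,-1,-0.0057,0,0,0,-1,-0.0057,0,0,0]}}

```text
t: 16.6
tool_pos: [0.5161, -0.0199, 0.0856]
tool_rot: [-2.504, -1.893, 0.024]
contact_force: [-0.1, -0.2, 0.3]
opening: 0.0002
```

```bash
python3 g.py
```

```text
t 16.6 box mm [-0.34 13.74 85.56] F box [-0.05 -0.19  0.26] open 0.0002 yaw err 0.09 tilt [-0.0137 -0.0074] q [-0.18 -0.03  1.99 -0.01  1.19  0.1 ]
```

Zero force again. I'll rest, back away along the slot and lift clear.

{"name": "move_arm", "arguments": {"deltas": [-1,0,0,0,0,-1,0,0,0,0,-1,0,0,0,0,-1,0,0,0,0,-1,0,0,0,0,-1,0,0,0,0,-1,0,0,0,0,-1,0.004,0,0,0,-1,0.01,0,0,0,-1,0.015,0,0,0]}}

```text
t: 17.6
tool_pos: [0.5204, -0.0049, 0.0854]
tool_rot: [-2.504, -1.894, 0.024]
contact_force: [-0.4, 0.5, 0.6]
opening: 0.0001
```

{"name": "move_arm", "arguments": {"deltas": [-1,0,0,-0.015,0,-1,0,0,-0.04,0,-1,0.015,0,-0.07,0,-1,0.04,0,-0.1,0,-1,0.07,0,-0.125,0,-1,0.1,0,-0.14,0,-1,0.13,0,-0.14,0,-1,0.155,0,-0.14,0,-1,0.16,0,-0.14,0,-1,0.16,0,-0.14,0]}}

```text
t: 18.6
tool_pos: [0.5659, 0.1506, 0.2244]
tool_rot: [-2.503, -1.896, 0.024]
contact_force: [0.5, -0.4, 1.1]
opening: -0.0001
```

```bash
python3 g.py
python3 - <<'E'
from h import *; import cv2
a=get_image("scene")[:,:,::-1].copy(); cv2.imwrite("pics/s6f.png",a)
t=get_image("top")[:,:,::-1].copy(); cv2.imwrite("pics/t6f.png",t)
f=lambda i:cv2.resize(i,(400,300),interpolation=cv2.INTER_CUBIC)
o=np.vstack([np.hstack([f(a[190:310,180:340]),f(t[235:325,200:320])]),np.hstack([f(a),f(t)])])
cv2.imwrite("pics/m6.png",o)
E
```

```text
t 18.6 box mm [  0.82 191.31 224.38] F box [ 0.59 -0.28  1.12] open -0.0001 yaw err 0.19 tilt [-0.0131 -0.0077] q [ 0.14 -0.01  1.73 -0.01  1.44  0.41]
```

View pics/m6.png

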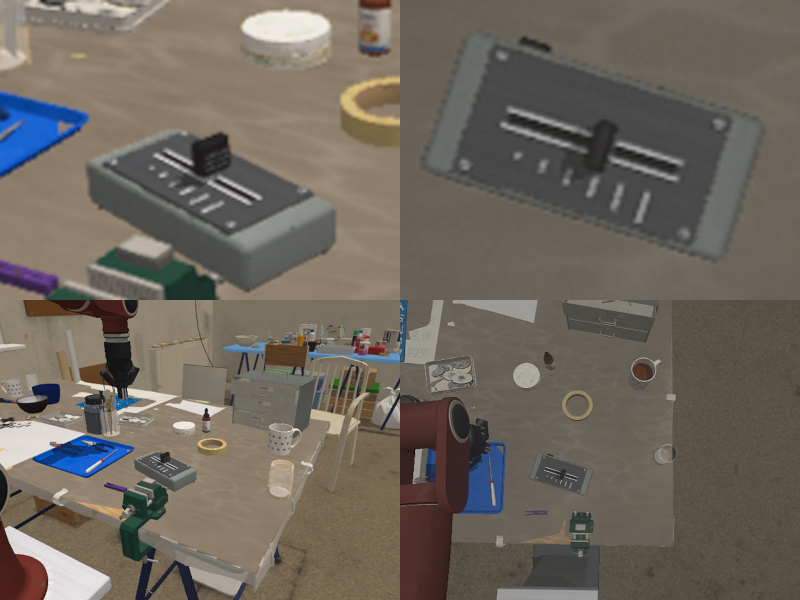

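The lever is in line with the fourth tick (off, 1, 2, 3), so it is in the third click. The tape, jar and peg have not moved, and the arm is well clear.

```bash
python3 -c "
from station import *
print(order.finish_job())"
```

```text
the job is handed in; nothing more can be done
None
```

The lever now stands in the third click from off, and I handed the job in at about 18.6 s on the robot's clock, well under the 72 s limit.

- **To off:** I pushed with shut fingertips until the lever met its off stop. The highest force I read was about 8 N, and the finger barely moved when I pushed slightly more.
- **Clicks one to three:** I lifted over the lever and pushed it forward one click at a time, resting about a second in each. The force read about zero after each click. Pictures taken while resting in clicks one and two each showed a 16 mm step.
- **Final state:** after I backed away and lifted clear, both cameras showed the paddle at the fourth tick mark, which is the third click. The tape roll, jar and peg looked unmoved, and the arm was touching nothing.
- **Disagreement:** the finger contacts put the off stop about 2 mm from where the cameras had placed it, which is within the calibration error. I used the contact readings to set the pushes.

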